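# Sort the stripped rotor parts into their shadow-cut plates

## Robot

A 6-joint arm with a two-finger parallel gripper is mounted at the origin on the work surface. World frame = base frame: x ahead of the robot, y to its left, z up, the work surface at z = 0. Lengths are in mm, angles in rad, forces in N, time in s.
With the tool pointing down it reaches from about 350 to 975 mm from the base axis. Payload 7.1 kg.
Tool frame: the origin (TCP) lies at the very end of the fingers, on their centre line; the grasp point (between the pads) lies 19 mm behind it; z points along the fingers, y is the direction in which the jaws open and shut (so a half turn about z gives the same grasp; the last joint's range is limited). The gripper opens to 88 mm and grips with 3 to 60 N. Pads are 20 mm wide; open, the fingers measure 115 mm over their backs; the gripper's body (75 mm by 178 mm) begins 61 mm behind the grasp point.
Start: joints at [1.183, 0.423, 1.63, -0, 1.089, -0.019], TCP at [225.278, 582.97, 222.675] pointing down, gripper open.
Joint ranges: [-3, 3], [-0.9, 2.11], [0.09, 2.58], [-1.31, 4.45], [0.11, 2.69], [-2.54, 2.54]. Speed limits (rad/s): [2.39, 2.39, 3.01, 3.14, 3.14, 3.14].

## Interface

Orientations are given as a rotation vector (axis times angle).
In Python, from workcell import * gives the robot as it stands.
- The arm moves only by the tool play_rows, never from a script. Its argument "plan" is text: rows parted by semicolons, each of 7 numbers parted by spaces: the finger opening in cm, from 0 to 8.78, then the shift along the tool's x, y, z in cm, then the turn, a rotation vector about the tool's x, y, z in degrees. A call has 1 to 20 rows; each row shifts and turns the commanded pose from where the row before left it, along the tool's axes as they then stand; what a row does not reach is not made up. A row lasts 1/8 s, in which the tool goes at most 62.5 mm and 10.7 degrees, less where a joint would pass 70% of its speed; a pose out of reach is approached as far as the arm can. A call is refused whole if a number of a shift passes 6.25 or a number of a turn 10.7, either way. A call with a gripper value outside its range is refused whole. The fingers move at their own pace and stop on an object; the grip force is fixed at half the most. Time passes only in rows, so rows that do not move let the fingers close. It gives the time, the measured TCP pose, the force and the opening at its end, in the units of the state.
- get_obs(): the state, without advancing time (a new reading comes with each control period).
- get_image(name): name is "side" or "top" or "wrist"; returns a dict with "pixels" (384x512x3 uint8, red, green, blue), "range_z" (384x512 float32, mm along the optical axis (not along the pixel's ray), 0 where there is no reading), "fx", "fy", "cx", "cy" (pixels), "distortion" ([k1, k2, p1, p2, k3] as OpenCV has them; the pictures are not rectified), "eye" and "attitude" of the camera in the world. Camera axes: x right, y down, z forward; pixel columns grow to the right and rows downward; lengths in mm; the calibration is good to about 2 mm. A picture is of the moment at which its call begins.
- close_job(): hands the job in, once; it reports no verdict.
The state is a dict: "t": time; "qpos": joint angles; "qvel": joint speeds; "joint_torque": joint torques, N m; "ee_pos": TCP position; "orientation": TCP orientation; "ft_force": force on the tool from outside, world axes, zero at the start; "moment": the same for the moment, N m; "width": finger opening in mm.
Only numpy, scipy, OpenCV 4.12 (cv2) and the standard library are available. Lean on these libraries where they do the work, as an engineer would, in place of code of your own. Each camera call takes 0.05 s, during which the arm holds its last target. There are 200 camera calls.

## Task

Kit the stripped rotor parts: lay the sound white adapter in the round cut-out, the long thin trunnion pin in the long narrow cut-out and the short thick trunnion pin in the short wide one, each fully down on the floor of its cut-out. Put the cracked adapter, the one with a piece broken out of its wall, flat in the steel reject tray at the foot of the chute. Leave the orange gasket and the small bearing ring lying where they are.

Things in the scene. Friction and masses are not known exactly. Their poses are not given: they have to be found in the camera images.
- sound_adapter_center (a point): Sound bucket adapter: white acetal sleeve standing upright on the cart, outside diameter 54 mm, open bore 26 mm, 34 mm tall, about 80 g, wall unbroken all round. The point is its centre, half-way up (17 mm above its underside); z is its axis, up.
- cracked_adapter_center (a point): Cracked bucket adapter: the same white sleeve (54 mm outside, 26 mm bore, 34 mm tall, 80 g) but with a wedge of about 110 degrees broken right out of its wall on its own +x side, so that from above it is a C. The point is the centre of the sleeve's axis, half-way up (17 mm above its underside); z is up. The wall is whole at its own +y and -y sides.
- long_pin_center (a point): Long thin aluminium trunnion pin with pale corrosion spots, lying on its side: 24 mm diameter, 96 mm long along its own y, with a 24 mm square head, 12 mm long, at its +y end that keeps it from rolling; about 117 g. The point is its centre, mid-length and 12 mm above its underside. Either end may point either way in the cut-out.
- short_pin_center (a point): Short thick aluminium trunnion pin with pale corrosion spots, lying on its side: 38 mm diameter, 58 mm long along its own y, with a 38 mm square head, 12 mm long, at its +y end that keeps it from rolling; about 178 g. The point is its centre, mid-length and 19 mm above its underside. Either end may point either way in the cut-out.
- round_nest_floor (a point): Black shadow-cut plate, fixed, 96 mm (own x) by 130 mm (own y) and 12 mm thick, lying flat on the cart; in its middle a round cavity 64 mm in diameter, for the sound adapter. The point is the centre of the cavity floor, 5 mm above the cart; the cavity is 7 mm deep with a lighter grey floor; z is up.
- long_nest_floor (a point): Black shadow-cut plate, fixed, 96 mm (own x) by 130 mm (own y) and 12 mm thick, lying flat on the cart; in its middle a long narrow rectangular cavity, 34 mm along own x by 106 mm along own y, for the long pin lying along y. The point is the centre of the cavity floor, 5 mm above the cart; the cavity is 7 mm deep with a lighter grey floor; z is up.
- short_nest_floor (a point): Black shadow-cut plate, fixed, 96 mm (own x) by 130 mm (own y) and 12 mm thick, lying flat on the cart; in its middle a short wide rectangular cavity, 48 mm along own x by 68 mm along own y, for the short pin lying along y. The point is the centre of the cavity floor, 5 mm above the cart; the cavity is 7 mm deep with a lighter grey floor; z is up.
- reject_floor (a point): Steel reject tray, fixed, 104 mm (own x) by 130 mm (own y) outside, walls 2 mm thick and 14 mm high, open on top. A sheet-metal chute 80 mm wide rises from its +x wall away from the tray, to about 125 mm from this point and 72 mm above the cart; the tray itself is clear above. The point is the centre of the tray's inner floor, 2 mm above the cart; z is up.
- bearing: Bystander: small steel bearing ring lying flat, loose, 32 mm outside, 16 mm bore, 10 mm thick. Origin at the centre of its underside. To be left where it is.
- gasket: Bystander: orange ring gasket lying flat, loose, 68 mm outside, 52 mm inside, 6 mm thick. Origin at the centre of its underside. To be left where it is.
Not all that is in view belongs to the job. What is shaped like the part that bears cracked_adapter_center but pink or yellow is not meant.

How it is judged:
By the outcome, as a careful person would: the job done as asked, in the order asked, and still so for the second after the job is handed in, with the robot touching nothing.
It also fails if it takes over 120 s, if anything falls off the work surface, if the arm or the gripper's body presses on something with over 40 N, if the wrist force passes 120 N, or if a joint passes its speed limit or range.

## Working session

There is one attempt and no reset: what is moved stays moved. The work goes in short steps, Python scripts to look and compute and a tool call to move; the robot and the scene stay as the last step left them, time stands still between calls to the robot, and variables do not carry over. Pictures are saved under pics/ and viewed, about 12 in all and at most 16, crops included, and the job is handed in when it is done.

Besides the shell and the picture viewer there is one more tool, called after ">>>" by a JSON object that holds its "op" and its "data". play_rows: Moves the arm, as the interface text tells. Its arguments: {"type":"object","properties":{"plan":{"type":"string"}},"required":["plan"]}

```bash
ls; mkdir -p pics; cat > h.py <<'E'
from workcell import *
import numpy as np, cv2
from scipy.spatial.transform import Rotation as R
def cam(n):
    im=get_image(n); return im
def att(im):
    a=np.array(im["attitude"],float)
    if a.size==9: return a.reshape(3,3)
    if a.size==3: return R.from_rotvec(a).as_matrix()
    return R.from_quat(a).as_matrix()
def cloud(im):
    K=np.array([[im["fx"],0,im["cx"]],[0,im["fy"],im["cy"]],[0,0,1.]])
    h,w=im["range_z"].shape
    u,v=np.meshgrid(np.arange(w),np.arange(h))
    p=cv2.undistortPoints(np.stack([u,v],-1).reshape(-1,1,2).astype(np.float64),K,np.array(im["distortion"],float)).reshape(h,w,2)
    z=im["range_z"].astype(float)
    P=np.dstack([p[...,0]*z,p[...,1]*z,z])
    W=P@att(im).T+np.array(im["eye"]); W[z<=0]=np.nan
    return W
E
python3 - <<'E'
from h import *
print(get_obs())
for n in ["top","side"]:
    im=cam(n); print(n,im["eye"],im["attitude"],im["fx"],im["distortion"])
    cv2.imwrite(f"pics/{n}0.png",cv2.resize(im["pixels"][...,::-1],(768,576)))
    W=cloud(im); np.savez(f"{n}0.npz",W=W,px=im["pixels"])
    print(W[192,256],W[100,100],W[300,400])
E
```

```text
pics
{'t': 0.0, 'qpos': array([ 1.18299486e+00,  4.23798039e-01,  1.63067797e+00,  6.12078726e-06,
        1.08855790e+00, -1.89770533e-02]), 'qvel': array([-0.00246155,  0.00042074,  0.00026184, -0.00266057,  0.00188038,
       -0.00015188]), 'joint_torque': array([ 5.18385132e-04, -5.44628870e+01, -2.73657990e+01,  6.45041233e-02,
        2.28407141e-02, -9.95674054e-05]), 'ee_pos': array([225.08303095, 582.48919072, 221.93312718]), 'orientation': array([-5.76019767e-01, -3.08803146e+00,  2.21533492e-03]), 'ft_force': array([0.64077276, 0.14405089, 0.140073  ]), 'moment': array([ 0.02288405, -0.01700764,  0.0160711 ]), 'width': 87.67585716615457}
top [ 276.89850004  -13.67643707 1224.37044029] [-2.12346671  2.1040439  -0.16746342] 471.86418937284964 [-0.09168996  0.          0.          0.          0.        ]
[499.75559635  -2.60107803  -0.57113421] [7.57991832e+02 4.35428306e+02 1.32127636e-01] [ 2.22500560e+02 -3.72080102e+02 -1.52203998e-01]
side [ 309.08811418 -769.27860014  580.28928266] [-2.14068465  0.20106668 -0.12578254] 398.85709526924927 [0.04636941 0.         0.         0.         0.        ]
[484.64585642  71.61868059   0.58050054] [ 1.41684496e+01  8.03566909e+02 -1.66981283e-01] [ 6.77417092e+02 -3.23480838e+02 -2.74828295e-01]
```

View pics/top0.png

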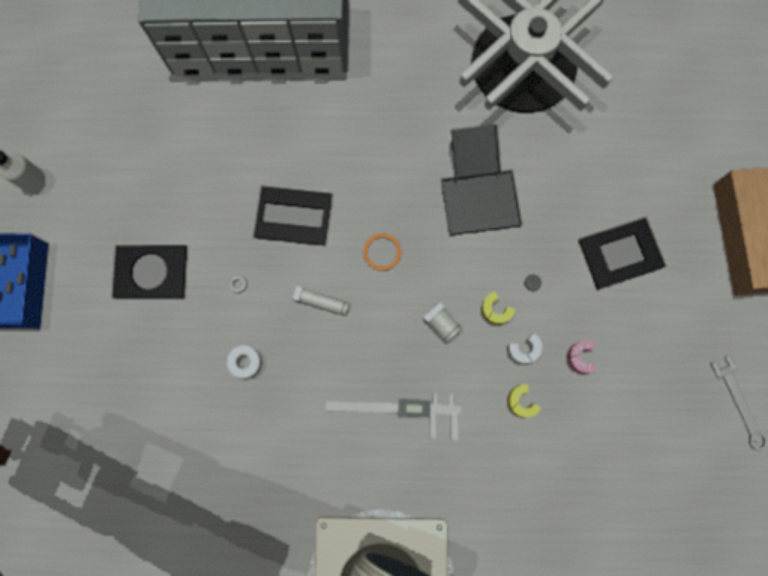

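View pics/side0.png

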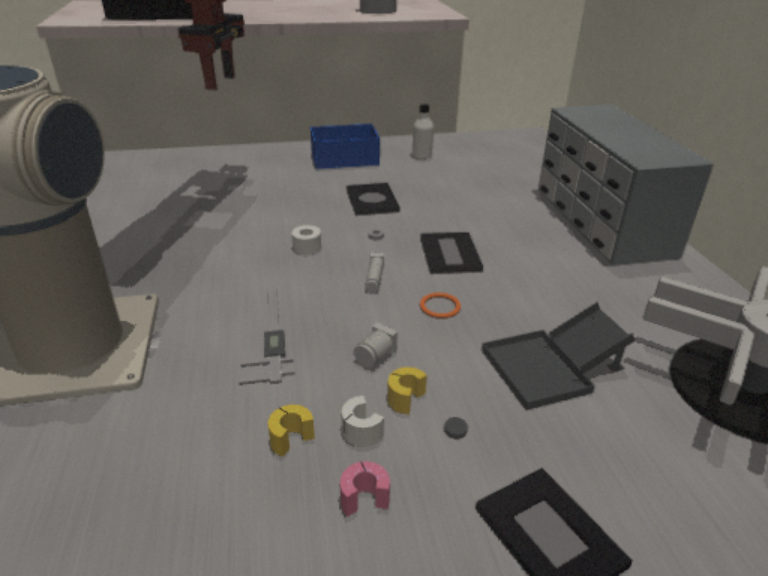

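Top view (768×576 scaling):
- Candidates for the sound adapter: only the white closed ring at (244,362). The bearing at (238,285) and the gasket at (382,252) are smaller or orange.
- Candidates for the cracked adapter: white C at (526,348). The yellow ones at (498,309) and (524,402) and the pink one at (583,357) are decoys.
- Pins: long at (321,301), short at (442,322).
- Nests: round (150,271), long (293,215), short (622,253). Tray at (481,203).

```bash
cat > m.py <<'E'
from h import *
d=np.load("top0.npz"); W=d["W"]; px=d["px"]
def box(u,v,r,zmin,zmax=90):
    u=int(u/1.5);v=int(v/1.5);s=W[v-r:v+r+1,u-r:u+r+1]; m=(s[...,2]>zmin)&(s[...,2]<zmax)
    n,l=cv2.connectedComponents(m.astype(np.uint8)); 
    i=np.argmax([0]+[(l==k).sum() for k in range(1,n)]); return s[l==i]
for n,u,v,r,z,zx in [("sound",244,362,16,15,50),("crack",526,348,15,20,50),("long",321,301,24,6,40),("short",442,322,18,12,60),("rn",150,271,34,7,20),("ln",293,215,34,7,20),("sn",622,253,36,7,20),("tray",481,203,32,6,30)]:
    p=box(u,v,r,z,zx)
    (c,wh,a)=cv2.minAreaRect(p[:,:2].astype(np.float32))
    (cc,rr)=cv2.minEnclosingCircle(p[:,:2].astype(np.float32))
    print(n,len(p),"rect",np.round(c,1),np.round(wh,1),round(a,1),"circ",np.round(cc,1),round(rr,1),"mean",p.mean(0).round(1),"z",np.percentile(p[:,2],[5,95]).round(1))
    if n in("long","short"):
        # box axis & where head is: width along axis
        q=p[:,:2]-np.array(c); A=np.cov(q.T); w,V=np.linalg.eigh(A); ax=V[:,1]; t=q@ax; s=q@V[:,0]
        for lo in np.arange(t.min(),t.max(),8):
            k=(t>=lo)&(t<lo+8); print("   ",round(lo),k.sum(),round(np.ptp(s[k]),1) if k.any() else 0)
        print("  ax",ax,np.degrees(np.arctan2(ax[1],ax[0])))
crop=px[180:300,130:410]; cv2.imwrite("pics/crop1.png",cv2.resize(crop[:,190:260,::-1],None,fx=5,fy=5))
E
python3 m.py; python3 -c "
from h import *
im=cam('wrist'); print(im['eye'],R.from_rotvec(im['attitude']).as_matrix().round(3), im['fx']); o=get_obs(); print(o['ee_pos'],R.from_rotvec(o['orientation']).as_matrix().round(3)); 
Rt=R.from_rotvec(o['orientation']).as_matrix(); print(Rt.T@(np.array(im['eye'])-o['ee_pos']), (Rt.T@att(im)).round(3))"
```

```text
sound 328 rect [364.4 234.1] [52.9 54.8] 0.3 circ [365.5 234.8] 28.3 mean [364.7 233.3  32.9] z [22.5 37.9]
crack 228 rect [ 388.7 -244.1] [40.6 55.4] 23.4 circ [ 394.3 -241.6] 28.0 mean [ 388.  -244.    33.3] z [26.6 37.5]
long 346 rect [475.7 107.7] [95.9 27.9] 73.6 circ [474.4 107.9] 48.3 mean [472.9 108.2  22.1] z [13.8 27.5]
    -48 33 22.5
    -40 29 27.9
    -32 28 23.4
    -24 27 21.6
    -16 28 22.6
    -8 29 23.7
    0 27 23.1
    8 29 23.0
    16 28 22.3
    24 29 23.5
    32 30 22.8
    40 29 23.0
  ax [0.281431   0.95958147] 73.65437006076259
short 347 rect [ 436.4 -101.8] [57.2 38.3] 44.3 circ [ 435.3 -101.3] 33.2 mean [ 435.1 -100.1   34.7] z [24.3 41. ]
    -29 52 38.0
    -21 50 37.6
    -13 47 35.0
    -5 45 35.9
    3 49 36.0
    11 44 35.8
    19 49 36.0
    27 11 36.5
  ax [-0.72403648 -0.68976168] -136.38875327028944
rn 1409 rect [527.3 416.8] [100.6 130.1] 0.0 circ [526.6 415.7] 79.0 mean [525.7 416.2  12.4] z [ 8.  16.7]
ln 1368 rect [631.6 162.2] [128.6 101.4] 83.2 circ [629.3 163.2] 78.7 mean [629.3 162.4  12.3] z [ 7.8 16.5]
sn 1466 rect [ 565.  -421.8] [ 99.4 132.9] 17.6 circ [ 564.5 -421.7] 80.7 mean [ 564.2 -421.3   12.2] z [ 8.  16.3]
tray 547 rect [ 668.4 -173.1] [133.4 134. ] 7.4 circ [ 658.6 -173.9] 84.3 mean [ 688.3 -170.5   17.7] z [ 6.8 28.8]
[153.81020001 609.66851036 383.61431722] [[ 0.359  0.896  0.259]
 [ 0.933 -0.345 -0.102]
 [-0.002  0.279 -0.96 ]] 337.7679427530983
[225.12449598 582.61577315 222.09072689] [[-0.933  0.36  -0.   ]
 [ 0.36   0.933 -0.001]
 [ 0.    -0.001 -1.   ]]
[  76.276594     -0.65946659 -161.52057437] [[ 0.001 -0.96  -0.279]
 [ 1.     0.001 -0.001]
 [ 0.001 -0.279  0.96 ]]
```

View pics/crop1.png

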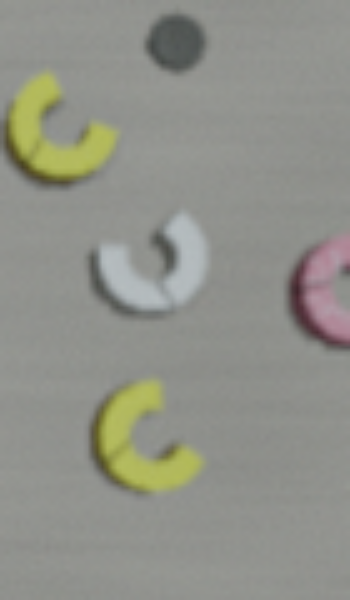

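```bash
cat >> h.py <<'E'
def wrap(a,p=360): return (a+p/2)%p-p/2
def plan(tgt,yang,step=4.0,frm=None):
    """tgt world TCP mm, yang = world angle (deg) of tool y, tool down. prints rows count and per-row shift in tool axes (cm) + turn"""
    o=get_obs(); Rt=R.from_rotvec(o["orientation"]).as_matrix(); p=np.array(o["ee_pos"]); 
    q1=np.degrees(o["qpos"][0])
    ya=np.degrees(np.arctan2(Rt[1,1],Rt[0,1]))
    loc=Rt.T@(np.array(tgt)-p)/10; t=wrap(yang-ya,180)
    qf=np.degrees(np.arctan2(tgt[1],tgt[0]))
    print("pos",p.round(1),"yang",round(ya,2),"zaxis",Rt[:,2].round(4),"F",np.round(o["ft_force"],1),"w",round(o["width"],1),"t",round(o["t"],2))
    print("local shift cm (before turn)",loc.round(2)," turn about tool z (deg)",round(-t,2)," final q6 ~",round(wrap(qf-(ya+t)),1))
E
python3 -c "
from h import *
plan([365,234,120],58)"
```

```text
pos [225.1 582.6 222.1] yang 68.87 zaxis [-4.0e-04 -1.1e-03 -1.0e+00] F [-0.9  0.3  0.9] w 87.9 t 0.15
local shift cm (before turn) [-25.61 -27.46  10.24]  turn about tool z (deg) 10.87  final q6 ~ -25.3
```

White C at crop (155,258) is cracked, with its gap facing up (world about +x). The yellow and pink ones are decoys. First move: above the sound adapter.

>>> {"op": "play_rows", "data": {"plan": "8.78 -2.56 -2.75 0.7 0 0 0;8.78 -2.56 -2.75 0.7 0 0 0;8.78 -2.56 -2.75 0.7 0 0 0;8.78 -2.56 -2.75 0.7 0 0 0;8.78 -2.56 -2.75 0.7 0 0 0;8.78 -2.56 -2.75 0.7 0 0 0;8.78 -2.56 -2.75 0.7 0 0 0;8.78 -2.56 -2.75 0.7 0 0 0;8.78 -2.56 -2.75 0.7 0 0 0;8.78 -2.56 -2.75 0.7 0 0 0;8.78 0 0 0 0 0 0;8.78 0 0 0 0 0 0"}}

```text
t: 1.65
ee_pos: [365.1, 234.5, 152.8]
orientation: [0.577, 3.088, 0.001]
ft_force: [-0.4, 0.6, -0.1]
width: 87.7
```

```bash
cat >> h.py <<'E'
def wrist(name,save=True):
    im=cam("wrist"); W=cloud(im); np.savez(name+".npz",W=W,px=im["pixels"])
    if save: cv2.imwrite(f"pics/{name}.png",im["pixels"][...,::-1])
    return W,im["pixels"]
def seg(W,c,r,z0,z1):
    m=(np.hypot(W[...,0]-c[0],W[...,1]-c[1])<r)&(W[...,2]>z0)&(W[...,2]<z1); return W[m]
def circ(p):
    f=lambda P:np.hypot(p[:,0]-P[0],p[:,1]-P[1])
    return cv2.minEnclosingCircle(p[:,:2].astype(np.float32))
def rect(p):
    (c,wh,a)=cv2.minAreaRect(p[:,:2].astype(np.float32)); return np.round(c,1),np.round(wh,1),round(a,1)
E
python3 -c "
from h import *
W,px=wrist('w1'); p=seg(W,(365,234),45,28,40); print(len(p),rect(p),circ(p),np.median(p[:,2]))
plan([365,234,11],69)"
```

```text
2429 (array([364.7, 236.1]), array([53.8, 53.9]), 83.4) ((364.724609375, 236.14979553222656), 27.453838348388672) 33.46820775443831
pos [365.  234.8 152.9] yang 68.88 zaxis [ 4.e-04  4.e-04 -1.e+00] F [-0.3 -0.4 -0.3] w 87.9 t 1.7
local shift cm (before turn) [-0.02 -0.09 14.19]  turn about tool z (deg) -0.12  final q6 ~ -36.3
```

View pics/w1.png

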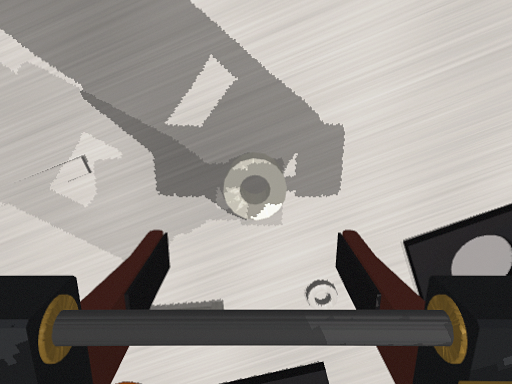

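The wrist view shows an unbroken white ring at (255,190), centred between the fingers. Descend, close, lift.

>>> {"op": "play_rows", "data": {"plan": "8.78 0.07 0.11 3.5 0 0 0;8.78 0 0 3.5 0 0 0;8.78 0 0 3.5 0 0 0;8.78 0 0 2.5 0 0 0;8.78 0 0 1.2 0 0 0;8.78 0 0 0 0 0 0;4.5 0 0 0 0 0 0;4.5 0 0 0 0 0 0;4.5 0 0 0 0 0 0;4.5 0 0 0 0 0 0;4.5 0 0 0 0 0 0"}}

```text
t: 3.08
ee_pos: [365.0, 235.7, 11.1]
orientation: [0.576, 3.088, 0.001]
ft_force: [-0.3, -0.3, 7.0]
width: 53.8
```

```bash
python3 -c "
from h import *
plan([527,416.5,70],69)"
```

```text
pos [365.  235.7  11.1] yang 68.86 zaxis [ 8.e-04  6.e-04 -1.e+00] F [-0.3 -0.3  7. ] w 53.8 t 3.08
local shift cm (before turn) [-8.58 22.71 -5.87]  turn about tool z (deg) -0.14  final q6 ~ -30.7
```

>>> {"op": "play_rows", "data": {"plan": "4.5 0 0 -2 0 0 0;4.5 0 0 -3.5 0 0 0;4.5 0 0 -3.5 0 0 0;4.5 -1.07 2.84 0 0 0 0;4.5 -1.07 2.84 0 0 0 0;4.5 -1.07 2.84 0 0 0 0;4.5 -1.07 2.84 0 0 0 0;4.5 -1.07 2.84 0 0 0 0;4.5 -1.07 2.84 0 0 0 0;4.5 -1.07 2.84 0 0 0 0;4.5 -1.07 2.84 0 0 0 0;4.5 0 0 0 0 0 0;4.5 0 0 0 0 0 0"}}

```text
t: 4.7
ee_pos: [525.4, 415.5, 100.0]
orientation: [-0.576, -3.087, 0.003]
ft_force: [0.2, -0.9, -1.0]
width: 53.8
```

```bash
cat > nest.py <<'E'
from h import *
import sys
def nest(W,c,r=80,inner=40,z0=8.5,z1=16,zl=3,zh=7.5):
    m=(np.hypot(W[...,0]-c[0],W[...,1]-c[1])<r)
    p=W[m&(W[...,2]>z0)&(W[...,2]<z1)]; f=W[(np.hypot(W[...,0]-c[0],W[...,1]-c[1])<inner)&(W[...,2]>zl)&(W[...,2]<zh)]
    print("plate",len(p),rect(p)); 
    if len(f)>20: print("floor",len(f),rect(f),circ(f))
    return p,f
E
python3 -c "
from nest import *
W,px=wrist('w2'); nest(W,(527,416.5))
p=seg(W,(527,416.5),40,105,200);print(len(p))
for z in (40,80,100,110,120,130):
  p=seg(W,(527,416.5),60,z,z+20);print(z,len(p))
plan([527,416.5,16],69)"
```

```text
plate 11525 (array([525., 418.]), array([ 96.6, 130.4]), 0.6)
floor 2683 (array([515.6, 422.5]), array([63.9, 41.4]), 63.7) ((524.9539794921875, 417.9067077636719), 31.99761390686035)
26948
40 0
80 1019
100 3089
110 9708
120 9001
130 2181
pos [525.3 415.5 100.1] yang 68.87 zaxis [-0.0016 -0.0013 -1.    ] F [-0.1 -0.6 -1.4] w 53.8 t 4.75
local shift cm (before turn) [-0.13  0.17  8.41]  turn about tool z (deg) -0.13  final q6 ~ -30.7
```

View pics/w2.png

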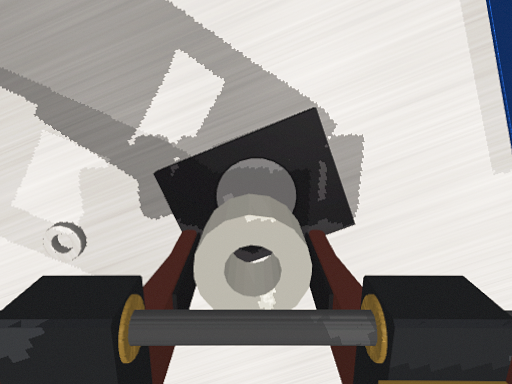

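The round cavity at image (257,195) fits an r=32 circle centred on (525,418). The adapter is held straight. Checking its offset in the grip.

```bash
python3 -c "
from h import *
W=np.load('w2.npz')['W']; s=W[190:310,185:320].reshape(-1,3)
p=s[(s[:,2]>119)&(s[:,2]<126)&(np.hypot(s[:,0]-525,s[:,1]-415)<29)]; print(len(p),rect(p),circ(p),np.median(p[:,2]))
plan([525,418,16],69)"
```

```text
7589 (array([521.8, 416.3]), array([54.9, 48.2]), 68.5) ((524.7748413085938, 415.0483093261719), 28.888864517211914) 122.28803953614431
pos [525.3 415.5 100.1] yang 68.87 zaxis [-0.0016 -0.0013 -1.    ] F [-0.1 -0.6 -1.4] w 53.8 t 4.75
local shift cm (before turn) [0.11 0.24 8.41]  turn about tool z (deg) -0.13  final q6 ~ -30.5
```

>>> {"op": "play_rows", "data": {"plan": "4.5 0.1 0.24 2 0 0 0;4.5 0 0 2.5 0 0 0;4.5 0 0 2 0 0 0;4.5 0 0 0.9 0 0 0;4.5 0 0 0.5 0 0 0;4.5 0 0 0.4 0 0 0;4.5 0 0 0 0 0 0;4.5 0 0 0 0 0 0"}}

```text
t: 5.75
ee_pos: [526.7, 419.3, 18.2]
orientation: [0.576, 3.088, 0.001]
ft_force: [0.5, 0.2, -0.3]
width: 54.0
```

```bash
python3 -c "
from h import *
plan([525,418,16],69)"
```

```text
pos [526.7 419.3  18.2] yang 68.87 zaxis [ 7.e-04  6.e-04 -1.e+00] F [ 0.5  0.2 -0.3] w 54.0 t 5.75
local shift cm (before turn) [ 0.11 -0.19  0.22]  turn about tool z (deg) -0.13  final q6 ~ -30.5
```

>>> {"op": "play_rows", "data": {"plan": "4.5 0.1 -0.15 0.15 0 0 0;4.5 0 0 0 0 0 0;6 0 0 0 0 0 0;8.5 0 0 0 0 0 0;8.5 0 0 0 0 0 0;8.5 0 0 0 0 0 0;8.5 0 0 -3 0 0 0;8.5 0 0 -4.5 0 0 0;8.5 0 0 -4.5 0 0 0;8.5 0 0 0 0 0 0"}}

```text
t: 7.0
ee_pos: [527.0, 419.8, 140.5]
orientation: [0.575, 3.083, 0.009]
ft_force: [-0.1, -0.5, -0.3]
width: 85.2
```

```bash
python3 -c "
from h import *
W,px=wrist('w3'); p=seg(W,(525,418),45,30,50); print(len(p),rect(p),circ(p),np.percentile(p[:,2],[5,50,95]))
plan([474,108,150],73.6-90)
plan([474,108,150],73.6+90)"
```

```text
2813 (array([524.2, 417.6]), array([54. , 54.3]), 60.4) ((524.4007568359375, 417.7530517578125), 27.679494857788086) [35.89621196 38.46492419 39.59273131]
pos [525.8 418.8 138. ] yang 68.87 zaxis [ 0.0029  0.0022 -1.    ] F [-1.  -0.1 -0.4] w 85.3 t 7.05
local shift cm (before turn) [ -6.38 -30.85  -1.28]  turn about tool z (deg) 85.27  final q6 ~ 29.2
pos [525.8 418.8 138. ] yang 68.87 zaxis [ 0.0029  0.0022 -1.    ] F [-1.  -0.1 -0.4] w 85.3 t 7.05
local shift cm (before turn) [ -6.38 -30.85  -1.28]  turn about tool z (deg) 85.27  final q6 ~ 29.2
```

Adapter top is at 38.5 mm (39 expected) and centred, so it is seated. On to the long pin.

>>> {"op": "play_rows", "data": {"plan": "8.78 -0.8 -3.86 -0.15 0 0 0;8.78 -0.8 -3.86 -0.15 0 0 0;8.78 -0.8 -3.86 -0.15 0 0 0;8.78 -0.8 -3.86 -0.15 0 0 0;8.78 -0.8 -3.86 -0.15 0 0 0;8.78 -0.8 -3.86 -0.15 0 0 0;8.78 -0.8 -3.86 -0.15 0 0 0;8.78 -0.8 -3.86 -0.15 0 0 0;8.78 0 0 0 0 0 9.47;8.78 0 0 0 0 0 9.47;8.78 0 0 0 0 0 9.47;8.78 0 0 0 0 0 9.47;8.78 0 0 0 0 0 9.47;8.78 0 0 0 0 0 9.47;8.78 0 0 0 0 0 9.47;8.78 0 0 0 0 0 9.47;8.78 0 0 0 0 0 9.47;8.78 0 0 0 0 0 0"}}

```text
t: 9.3
ee_pos: [472.2, 106.7, 146.9]
orientation: [-2.513, -1.884, 0.004]
ft_force: [-0.5, 1.4, -0.1]
width: 87.7
```

```bash
python3 -c "
from h import *
W,px=wrist('w4'); p=seg(W,(475,108),60,8,40); print(len(p),rect(p),np.percentile(p[:,2],[50,95,99]))
plan([474,108,9],73.6-90)"
```

```text
2842 (array([473.8, 107.9]), array([95.8, 23.8]), 73.5) [22.10699751 24.14615512 24.71053252]
pos [472.4 106.8 147.1] yang -16.16 zaxis [-2.2e-03 -5.0e-04 -1.0e+00] F [-0.2  0.6 -0.3] w 87.7 t 9.35
local shift cm (before turn) [ 0.17  0.15 13.81]  turn about tool z (deg) 0.24  final q6 ~ 29.2
```

View pics/w4.png

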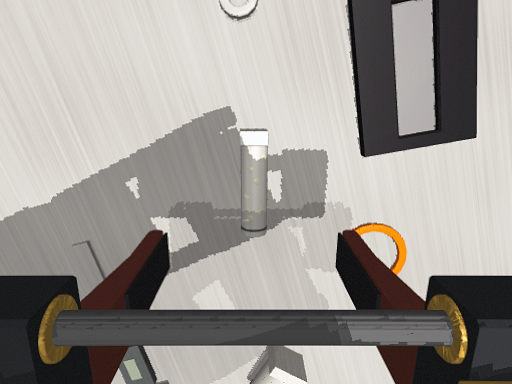

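Long pin at (254,180), head up in the image, aligned with the jaws. The gasket is clear. Descend and grip.

>>> {"op": "play_rows", "data": {"plan": "6.5 0.17 0.14 3.5 0 0 0.3;6.5 0 0 3.5 0 0 0;6.5 0 0 3.5 0 0 0;6.5 0 0 2 0 0 0;6.5 0 0 1.2 0 0 0;6.5 0 0 0 0 0 0;6.5 0 0 0 0 0 0"}}

```text
t: 10.22
ee_pos: [475.5, 108.3, 11.7]
orientation: [2.519, 1.877, 0.001]
ft_force: [0.4, 0.5, -0.2]
width: 65.1
```

```bash
python3 -c "
from h import *
plan([474,108,8.5],73.5-90)"
```

```text
pos [475.5 108.3  11.7] yang -16.62 zaxis [ 9.e-04  2.e-04 -1.e+00] F [ 0.4  0.5 -0.2] w 65.1 t 10.22
local shift cm (before turn) [-0.07 -0.14  0.32]  turn about tool z (deg) -0.12  final q6 ~ 29.3
```

>>> {"op": "play_rows", "data": {"plan": "6.5 -0.05 -0.1 0.32 0 0 0;6.5 0 0 0 0 0 0;1.5 0 0 0 0 0 0;1.5 0 0 0 0 0 0;1.5 0 0 0 0 0 0;1.5 0 0 0 0 0 0;1.5 0 0 0 0 0 0;1.5 0 0 0 0 0 0;1.5 0 0 -1.5 0 0 0;1.5 0 0 -3 0 0 0;1.5 0 0 -4 0 0 0;1.5 0 0 0 0 0 0"}}

```text
t: 11.72
ee_pos: [476.1, 108.4, 96.1]
orientation: [2.518, 1.875, 0.009]
ft_force: [1.4, -0.6, -0.7]
width: 23.4
```

```bash
python3 -c "
from h import *
plan([630,163,90],83.2-90)"
```

```text
pos [476.1 108.4  96.1] yang -16.66 zaxis [ 0.0061  0.0012 -1.    ] F [ 1.4 -0.6 -0.7] w 23.4 t 11.72
local shift cm (before turn) [ 9.64 13.18  0.71]  turn about tool z (deg) -9.86  final q6 ~ 21.3
```

>>> {"op": "play_rows", "data": {"plan": "1.5 1.93 2.64 0 0 0 0;1.5 1.93 2.64 0 0 0 0;1.5 1.93 2.64 0 0 0 0;1.5 1.93 2.64 0 0 0 0;1.5 1.93 2.64 0 0 0 0;1.5 0 0 0 0 0 -4.9;1.5 0 0 0 0 0 -4.9;1.5 0 0 0 0 0 0;1.5 0 0 0 0 0 0"}}

```text
t: 12.85
ee_pos: [627.7, 162.5, 92.5]
orientation: [-2.352, -2.082, 0.001]
ft_force: [-0.4, 0.2, -1.1]
width: 23.3
```

```bash
python3 -c "
from nest import *
W,px=wrist('w5'); nest(W,(630,163))
p=seg(W,(630,163),70,80,125)
plan([630,163,14],83.2-90)
z=p[:,2]; ee=np.array(get_obs()['ee_pos']); print(np.percentile(z,[5,50,95]))
q=p[(z>ee[2]+3)&(z<ee[2]+20)]; print(len(q),rect(q))
"
```

```text
plate 11512 (array([629.1, 162.9]), array([130.3,  96.3]), 84.0)
floor 323 (array([633.3, 199.3]), array([ 7.2, 33.9]), 79.5) ((632.9738159179688, 197.4239044189453), 16.985931396484375)
pos [627.8 162.5  92.6] yang -6.94 zaxis [-6.e-04 -1.e-04 -1.e+00] F [ 0.1  0.8 -1.8] w 23.6 t 12.9
local shift cm (before turn) [0.07 0.22 7.86]  turn about tool z (deg) -0.14  final q6 ~ 21.3
[ 97.36826817 106.85141363 117.62753483]
7861 (array([629.9, 163.4]), array([40.2, 96.5]), 5.0)
```

View pics/w5.png

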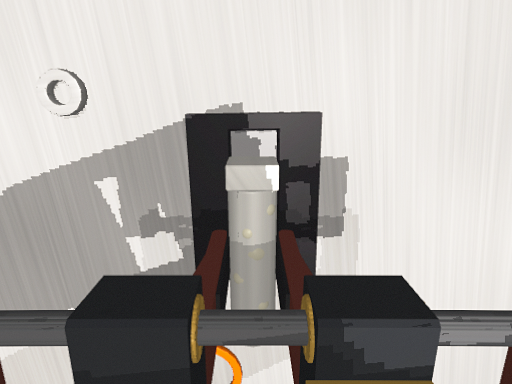

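Pin held level in line with the cavity, with its head at (252,175) toward +y. Checking the pin's offset and tilt relative to the TCP.

```bash
python3 -c "
from h import *
W=np.load('w5.npz')['W']; ee=np.array([627.8,162.5,92.6]); a=np.radians(83.06); ax=np.array([np.cos(a),np.sin(a)]); n=np.array([-ax[1],ax[0]])
s=W[150:310,222:284].reshape(-1,3); s=s[(s[:,2]>ee[2]+1)&(s[:,2]<ee[2]+30)]
t=(s[:,:2]-ee[:2])@ax; u=(s[:,:2]-ee[:2])@n
print('t',np.percentile(t,[.5,99.5]))
for lo in range(-45,55,10):
  k=(t>=lo)&(t<lo+10)
  if k.sum()>20: print(lo,k.sum(),'u',np.percentile(u[k],[1,99]).round(1),'ztop',np.percentile(s[k,2],97).round(1))
plan([629.1,162.9,14],84-90)
"
```

```text
t [-27.67109511  47.77472803]
-35 146 u [-12.   11.5] ztop 107.5
-25 800 u [-11.8  11.8] ztop 108.4
-15 887 u [-11.7  11.7] ztop 111.9
-5 1020 u [-11.7  11.7] ztop 120.5
5 1307 u [-14.5  14.7] ztop 119.3
15 966 u [-11.5  11.6] ztop 108.5
25 992 u [-11.3  11.9] ztop 108.5
35 1090 u [-11.3  11.8] ztop 109.1
45 616 u [-11.2  11.8] ztop 108.9
pos [627.8 162.5  92.6] yang -6.94 zaxis [-6.e-04 -1.e-04 -1.e+00] F [ 0.1  0.8 -1.8] w 23.6 t 12.9
local shift cm (before turn) [0.05 0.13 7.86]  turn about tool z (deg) -0.94  final q6 ~ 20.5
```

>>> {"op": "play_rows", "data": {"plan": "1.5 0.05 0.13 2 0 0 -0.9;1.5 0 0 2.5 0 0 0;1.5 0 0 1.5 0 0 0;1.5 0 0 0.8 0 0 0;1.5 0 0 0.5 0 0 0;1.5 0 0 0 0 0 0;1.5 0 0 0 0 0 0"}}

```text
t: 13.78
ee_pos: [629.9, 163.1, 20.6]
orientation: [2.334, 2.103, 0.002]
ft_force: [-0.5, -1.3, -0.2]
width: 23.5
```

```bash
python3 -c "
from h import *
plan([629.1,162.9,14],84-90)"
```

```text
pos [629.9 163.1  20.6] yang -5.96 zaxis [ 1.1e-03  3.0e-04 -1.0e+00] F [-0.5 -1.3 -0.2] w 23.5 t 13.78
local shift cm (before turn) [-0.03 -0.08  0.66]  turn about tool z (deg) 0.04  final q6 ~ 20.5
```

>>> {"op": "play_rows", "data": {"plan": "1.5 -0.03 -0.08 0.4 0 0 0;1.5 0 0 0.25 0 0 0;1.5 0 0 0 0 0 0;1.5 0 0 0 0 0 0"}}

```text
t: 14.28
ee_pos: [628.7, 162.8, 13.5]
orientation: [2.334, 2.103, 0.0]
ft_force: [-0.5, 1.0, -0.4]
width: 23.4
```

>>> {"op": "play_rows", "data": {"plan": "4 0 0 0 0 0 0;6 0 0 0 0 0 0;6 0 0 0 0 0 0;6 0 0 -2 0 0 0;6 0 0 -4 0 0 0;6 0 0 -4 0 0 0;6 0 0 -3 0 0 0;6 0 0 0 0 0 0;6 0 0 0 0 0 0"}}

```text
t: 15.4
ee_pos: [628.2, 162.6, 143.4]
orientation: [-2.334, -2.103, 0.0]
ft_force: [0.4, 0.5, -1.0]
width: 60.2
```

```bash
python3 -c "
from h import *
W,px=wrist('w6'); p=seg(W,(629,163),60,17.5,50); print(len(p),rect(p),np.percentile(p[:,2],[5,50,95,99]))
plan([436,-101,150],43.6-90)"
```

```text
2914 (array([628.6, 162.4]), array([96.1, 23.8]), 84.4) [20.46526669 27.21663979 29.12516619 29.68234236]
pos [627.8 162.5 142.7] yang -5.96 zaxis [-1.5e-03 -4.0e-04 -1.0e+00] F [0.8 0.2 0.4] w 59.8 t 15.45
local shift cm (before turn) [-28.2  -16.34  -0.69]  turn about tool z (deg) 40.44  final q6 ~ 33.4
```

Pin top is at 29 mm (as expected), inside the cavity. Next the short pin.

>>> {"op": "play_rows", "data": {"plan": "7 -3.13 -1.82 -0.1 0 0 0;7 -3.13 -1.82 -0.1 0 0 0;7 -3.13 -1.82 -0.1 0 0 0;7 -3.13 -1.82 -0.1 0 0 0;7 -3.13 -1.82 -0.1 0 0 0;7 -3.13 -1.82 -0.1 0 0 0;7 -3.13 -1.82 -0.1 0 0 0;7 -3.13 -1.82 -0.1 0 0 0;7 -3.13 -1.82 -0.1 0 0 0;7 0 0 0 0 0 8.1;7 0 0 0 0 0 8.1;7 0 0 0 0 0 8.1;7 0 0 0 0 0 8.1;7 0 0 0 0 0 8.1;7 0 0 0 0 0 0;7 0 0 0 0 0 0"}}

```text
t: 17.45
ee_pos: [436.0, -100.3, 151.9]
orientation: [-2.915, -1.169, 0.002]
ft_force: [-0.6, -0.4, 0.9]
width: 69.9
```

```bash
python3 -c "
from h import *
W,px=wrist('w7'); p=seg(W,(436,-101),45,12,50); print(len(p),rect(p),np.percentile(p[:,2],[50,95,99]))
plan([436,-101,11],43.6-90)"
```

```text
2908 (array([ 436.2, -102.5]), array([58.3, 38. ]), 43.7) [35.910153   38.17048522 38.76627558]
pos [ 436.1 -100.3  152.1] yang -46.34 zaxis [-1.e-03  3.e-04 -1.e+00] F [ 0.5  0.3 -0.3] w 70.0 t 17.5
local shift cm (before turn) [-0.05  0.05 14.11]  turn about tool z (deg) 0.06  final q6 ~ 33.4
```

View pics/w7.png

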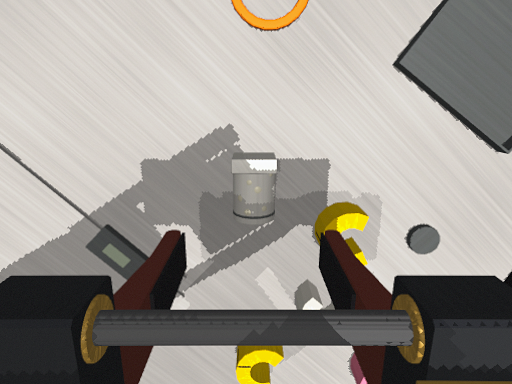

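Short pin at (254,187), aligned. The yellow decoy at (340,225) stays outside the fingers with a narrower opening.

>>> {"op": "play_rows", "data": {"plan": "5.8 -0.15 0.16 3.5 0 0 0;5.8 0 0 3.5 0 0 0;5.8 0 0 3.5 0 0 0;5.8 0 0 2.5 0 0 0;5.8 0 0 1 0 0 0;5.8 0 0 0 0 0 0;5.8 0 0 0 0 0 0;3 0 0 0 0 0 0;3 0 0 0 0 0 0;3 0 0 0 0 0 0;3 0 0 0 0 0 0;3 0 0 0 0 0 0"}}

```text
t: 19.0
ee_pos: [436.5, -102.6, 12.9]
orientation: [2.917, 1.165, 0.0]
ft_force: [-1.1, 1.0, 7.6]
width: 37.4
```

```bash
python3 -c "
from h import *
plan([565,-421.5,110],107.6-90)
plan([565,-421.5,110],17.6)"
```

```text
pos [ 436.5 -102.6   12.9] yang -46.45 zaxis [ 2.e-04 -1.e-04 -1.e+00] F [-1.1  1.   7.6] w 37.4 t 19.0
local shift cm (before turn) [-12.66  31.97  -9.7 ]  turn about tool z (deg) -64.05  final q6 ~ -54.3
pos [ 436.5 -102.6   12.9] yang -46.45 zaxis [ 2.e-04 -1.e-04 -1.e+00] F [-1.1  1.   7.6] w 37.4 t 19.0
local shift cm (before turn) [-12.66  31.97  -9.7 ]  turn about tool z (deg) -64.05  final q6 ~ -54.3
```

>>> {"op": "play_rows", "data": {"plan": "3 0 0 -1.7 0 0 0;3 0 0 -4 0 0 0;3 0 0 -4 0 0 0;3 -1.41 3.55 0 0 0 0;3 -1.41 3.55 0 0 0 0;3 -1.41 3.55 0 0 0 0;3 -1.41 3.55 0 0 0 0;3 -1.41 3.55 0 0 0 0;3 -1.41 3.55 0 0 0 0;3 -1.41 3.55 0 0 0 0;3 -1.41 3.55 0 0 0 0;3 -1.41 3.55 0 0 0 0;3 0 0 0 0 0 -9.15;3 0 0 0 0 0 -9.15;3 0 0 0 0 0 -9.15;3 0 0 0 0 0 -9.15;3 0 0 0 0 0 -9.15;3 0 0 0 0 0 -9.15;3 0 0 0 0 0 -9.15;3 0 0 0 0 0 0"}}

```text
t: 21.5
ee_pos: [564.1, -421.3, 108.9]
orientation: [-1.857, -2.533, -0.0]
ft_force: [-0.0, -0.6, -2.3]
width: 37.4
```

```bash
python3 -c "
from nest import *
W,px=wrist('w8'); nest(W,(565,-421.5))
plan([565,-421.5,18],17.6)
o=get_obs(); ee=np.array(o['ee_pos']); Rt=R.from_rotvec(o['orientation']).as_matrix(); L=((W-ee)@Rt)
s=L[130:310,190:320].reshape(-1,3); s=s[(s[:,2]>-35)&(s[:,2]<8)&(abs(s[:,1])<22)]
for lo in range(-40,45,10):
  k=(s[:,0]>=lo)&(s[:,0]<lo+10)
  if k.sum()>20: print(lo,k.sum(),'y',np.percentile(s[k,1],[1,99]).round(1),'z',np.percentile(s[k,2],3).round(1))
print(np.percentile(s[:,0],[.5,99.5]))
"
```

```text
plate 8861 (array([ 560.3, -409.4]), array([ 96.3, 103.5]), 18.7)
floor 2068 (array([ 558.2, -404. ]), array([48.1, 28.5]), 18.2) ((558.6864013671875, -404.1481628417969), 27.168912887573242)
pos [ 564.2 -421.4  109. ] yang 17.4 zaxis [-7.e-04  5.e-04 -1.e+00] F [ 0.5 -0.1 -2.4] w 37.3 t 21.55
local shift cm (before turn) [-0.04  0.07  9.1 ]  turn about tool z (deg) -0.2  final q6 ~ -54.3
-30 218 y [-19.2  18.8] z -21.4
-20 1289 y [-18.5  18.4] z -24.7
-10 1691 y [-19.   18.5] z -30.9
0 1997 y [-20.4  19.8] z -32.3
10 1628 y [-21.7  21.8] z -30.8
20 3207 y [-18.8  17.8] z -25.3
[-22.66172733  29.00793049]
```

View pics/w8.png

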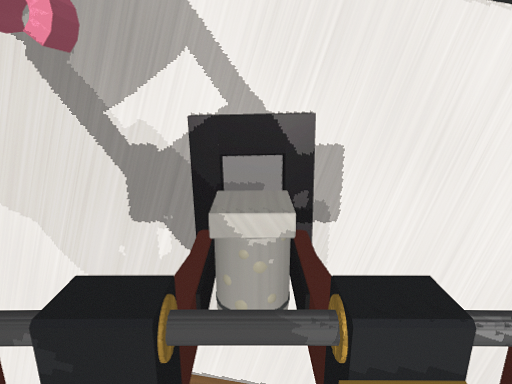

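The short pin is centred in the jaws with the cavity visible beyond its head at (252,172). The cavity centre works out to about (564.5,-422.3), yaw 18.4°. Lowering.

>>> {"op": "play_rows", "data": {"plan": "3 -0.09 0 2.5 0 0 -1;3 0 0 2.5 0 0 0;3 0 0 2 0 0 0;3 0 0 1 0 0 0;3 0 0 0.4 0 0 0;3 0 0 0 0 0 0;3 0 0 0 0 0 0"}}

```text
t: 22.42
ee_pos: [565.4, -422.9, 26.4]
orientation: [1.833, 2.55, -0.0]
ft_force: [-0.8, -0.1, -2.2]
width: 37.5
```

```bash
python3 -c "
from h import *
plan([564.5,-422.3,18.2],18.4)"
```

```text
pos [ 565.4 -422.9   26.4] yang 18.58 zaxis [ 1.1e-03 -9.0e-04 -1.0e+00] F [-0.8 -0.1 -2.2] w 37.5 t 22.43
local shift cm (before turn) [ 0.08 -0.06  0.82]  turn about tool z (deg) 0.18  final q6 ~ -55.2
```

>>> {"op": "play_rows", "data": {"plan": "3 0.08 -0.06 0.45 0 0 0;3 0 0 0.3 0 0 0;3 0 0 0 0 0 0;3 0 0 0 0 0 0"}}

```text
t: 22.92
ee_pos: [564.0, -421.9, 18.1]
orientation: [-1.833, -2.551, -0.0]
ft_force: [-0.6, 1.4, 0.3]
width: 37.1
```

Release, rise and look.

>>> {"op": "play_rows", "data": {"plan": "5 0 0 0 0 0 0;7 0 0 0 0 0 0;7 0 0 0 0 0 0;7 0 0 -2 0 0 0;7 0 0 -4 0 0 0;7 0 0 -4 0 0 0;7 0 0 -3 0 0 0;7 0 0 0 0 0 0;7 0 0 0 0 0 0"}}

```text
t: 24.05
ee_pos: [563.7, -421.7, 147.9]
orientation: [-1.833, -2.551, -0.0]
ft_force: [0.2, 0.4, -0.2]
width: 69.9
```

```bash
python3 -c "
from nest import *
W,px=wrist('w9'); p=seg(W,(564.5,-422),45,17.5,55); print(len(p),rect(p),np.percentile(p[:,2],[5,50,95,99]))
p,f=nest(W,(564.5,-422))
plan([389,-243,170],0)"
```

```text
3095 (array([ 563.8, -422.2]), array([38. , 58.3]), 19.0) [28.80919731 40.91381489 43.16200153 43.73920868]
plate 10728 (array([ 564.5, -422.2]), array([ 96.4, 129.9]), 18.8)
floor 775 (array([ 564.7, -422.4]), array([48.2, 67. ]), 18.7) ((564.5905151367188, -421.7779541015625), 39.91755294799805)
pos [ 563.3 -421.4  147. ] yang 18.59 zaxis [-0.0014  0.001  -1.    ] F [-0.4 -0.2  0.4] w 69.7 t 24.1
local shift cm (before turn) [ 22.47 -10.84  -2.25]  turn about tool z (deg) 18.59  final q6 ~ -32.0
```

Short pin seated: top at 43 mm, and it sits inside its cavity at 19°. Now the cracked adapter.

>>> {"op": "play_rows", "data": {"plan": "7 2.81 -1.35 -0.15 0 0 0;7 2.81 -1.35 -0.15 0 0 0;7 2.81 -1.35 -0.15 0 0 0;7 2.81 -1.35 -0.15 0 0 0;7 2.81 -1.35 -0.15 0 0 0;7 2.81 -1.35 -0.15 0 0 0;7 2.81 -1.35 -0.15 0 0 0;7 2.81 -1.35 -0.15 0 0 0;7 0 0 0 0 0 9.5;7 0 0 0 0 0 9.5;7 0 0 0 0 0 9.5;7 0 0 0 0 0 9.5;7 0 0 0 0 0 9.5;7 0 0 0 0 0 9.5;7 0 0 0 0 0 9.5;7 0 0 0 0 0 9.5;7 0 0 0 0 0 9.5;7 0 0 0 0 0 0;7 0 0 0 0 0 0"}}

```text
t: 26.48
ee_pos: [389.6, -243.0, 159.4]
orientation: [-3.076, -0.633, 0.001]
ft_force: [-0.0, -0.4, 0.2]
width: 69.7
```

```bash
cat > c.py <<'E'
from h import *
from scipy.optimize import least_squares
W,px=wrist('w10'); p=seg(W,(391,-243),40,30,40)
c,wh,a=rect(p); print(len(p),c,wh,a)
(cc,r)=circ(p)
# outer-edge points: convex hull far points, fit circle with r=27
h=cv2.convexHull(p[:,:2].astype(np.float32))[:,0]; 
f=least_squares(lambda q:np.hypot(h[:,0]-q[0],h[:,1]-q[1])-27,p[:,:2].mean(0),loss="soft_l1",f_scale=.5); C=f.x
ang=np.degrees(np.arctan2(p[:,1]-C[1],p[:,0]-C[0])); hist=np.histogram(ang,36,(-180,180))[0]
print("C",C,cc,r); print(hist)
m=p[:,:2].mean(0)-C; print("gap dir",np.degrees(np.arctan2(-m[1],-m[0])))
plan([C[0],C[1],10],np.degrees(np.arctan2(-m[1],-m[0]))-90)
E
python3 c.py
```

```text
1625 [ 389.8 -243.8] [42.2 53.7] 24.1
C [ 395.11312388 -241.28290135] (394.9942932128906, -241.41030883789062) 27.364700317382812
[60 64 61 63 60 65 60 64 63 61 61 63 65 62 64 28  0  0  0  0  0  0  0  0
  0 35 64 64 64 60 64 63 62 60 64 61]
gap dir 24.326841781181976
pos [ 389.7 -243.1  159.5] yang -66.76 zaxis [-9.e-04  5.e-04 -1.e+00] F [-0.4  0.1  0. ] w 70.2 t 26.52
local shift cm (before turn) [ 0.58  0.06 14.95]  turn about tool z (deg) -1.09  final q6 ~ 34.3
```

View pics/w10.png

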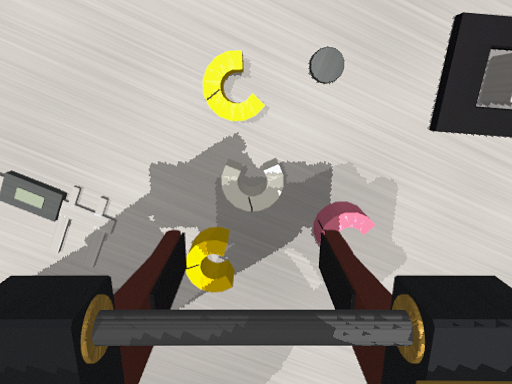

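The white C is at (252,185), its gap pointing up between the two sides the jaws will take. Yellow (212,262) and pink (343,220) are clear of the fingers. Descend and grip.

>>> {"op": "play_rows", "data": {"plan": "6.8 0.56 0.06 3.5 0 0 -1;6.8 0 0 3.5 0 0 0;6.8 0 0 3.5 0 0 0;6.8 0 0 2.8 0 0 0;6.8 0 0 1.4 0 0 0;6.8 0 0 0 0 0 0;6.8 0 0 0 0 0 0;4.6 0 0 0 0 0 0;4.6 0 0 0 0 0 0;4.6 0 0 0 0 0 0;4.6 0 0 0 0 0 0"}}

```text
t: 27.9
ee_pos: [395.8, -241.9, 13.7]
orientation: [3.072, 0.655, 0.001]
ft_force: [-0.7, 1.1, 7.2]
width: 53.8
```

```bash
python3 -c "
from h import *
plan([665,-173,110],7.4-90)
W=np.load('top0.npz')['W']
for (u,v) in [(445,180),(513,173),(520,228),(451,234),(481,203),(474,150)]: print(u,v,W[int(v/1.5),int(u/1.5)].round(1))"
```

```text
pos [ 395.8 -241.9   13.7] yang -65.91 zaxis [ 1.e-03 -6.e-04 -1.e+00] F [-0.7  1.1  7.2] w 53.8 t 27.9
local shift cm (before turn) [27.39  4.71 -9.6 ]  turn about tool z (deg) 16.69  final q6 ~ 68.0
445 180 [ 697.4 -109.2    5.3]
513 173 [ 708.7 -232.3   15.9]
520 228 [ 609.6 -242.5    2.2]
451 234 [ 595.2 -118.4   11.7]
481 203 [ 656.4 -173.7    2.3]
474 150 [ 742.7 -160.5   37. ]
```

>>> {"op": "play_rows", "data": {"plan": "4.6 0 0 -2 0 0 0;4.6 0 0 -4 0 0 0;4.6 0 0 -4 0 0 0;4.6 3.27 0.54 0 0 0 0;4.6 3.27 0.54 0 0 0 0;4.6 3.27 0.54 0 0 0 0;4.6 3.27 0.54 0 0 0 0;4.6 3.27 0.54 0 0 0 0;4.6 3.27 0.54 0 0 0 0;4.6 3.27 0.54 0 0 0 0;4.6 3.27 0.54 0 0 0 0;4.6 0 0 0 0 0 8.35;4.6 0 0 0 0 0 8.35;4.6 0 0 0 0 0 0;4.6 0 0 0 0 0 0"}}

```text
t: 29.78
ee_pos: [651.6, -174.3, 113.0]
orientation: [-3.135, -0.207, 0.0]
ft_force: [0.0, 0.2, -0.9]
width: 54.0
```

```bash
python3 -c "
from h import *
W,px=wrist('w11'); p=seg(W,(652,-175),95,7,15.5); print(len(p),rect(p))
f=seg(W,(652,-175),95,1,3.5)
plan([652,-175,14],7.4-90)"
```

```text
1470 (array([ 655.9, -173.8]), array([104.5, 130.4]), 8.0)
pos [ 651.7 -174.4  113. ] yang -82.49 zaxis [-0. -0. -1.] F [-0.3 -0.6 -0.8] w 53.7 t 29.82
local shift cm (before turn) [0.02 0.07 9.9 ]  turn about tool z (deg) 0.11  final q6 ~ 67.6
```

View pics/w11.png

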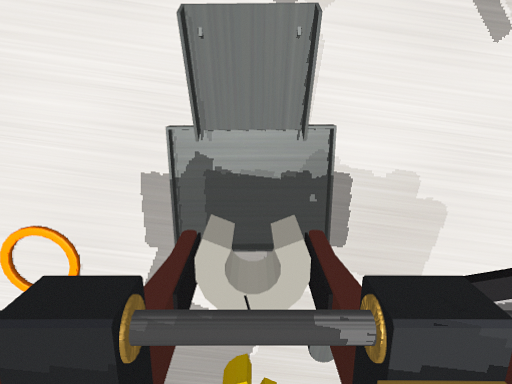

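The tray measures 104×130 with its centre at (656,-174); the C is held above it. Lowering to TCP z≈16.

>>> {"op": "play_rows", "data": {"plan": "4.6 0.42 0 2.5 0 0 0;4.6 0 0 2.5 0 0 0;4.6 0 0 2.2 0 0 0;4.6 0 0 1.2 0 0 0;4.6 0 0 0.6 0 0 0;4.6 0 0 0 0 0 0;4.6 0 0 0 0 0 0"}}

```text
t: 30.7
ee_pos: [656.6, -174.0, 23.8]
orientation: [3.135, 0.203, 0.002]
ft_force: [-0.0, 0.0, -0.4]
width: 53.4
```

>>> {"op": "play_rows", "data": {"plan": "4.6 0 0 0.4 0 0 0;4.6 0 0 0.3 0 0 0;4.6 0 0 0 0 0 0;4.6 0 0 0 0 0 0"}}

```text
t: 31.2
ee_pos: [655.9, -173.7, 15.9]
orientation: [-3.135, -0.202, 0.0]
ft_force: [0.1, -0.1, -0.9]
width: 53.4
```

Now release with a limited opening, rise, and back off.

>>> {"op": "play_rows", "data": {"plan": "5.8 0 0 0 0 0 0;6.8 0 0 0 0 0 0;6.8 0 0 0 0 0 0;6.8 0 0 -2 0 0 0;6.8 0 0 -4 0 0 0;6.8 0 0 -4 0 0 0;6.8 0 0 -4 0 0 0;6.8 -3 0 -2 0 0 0;6.8 -4 0 -1 0 0 0;6.8 -4 0 0 0 0 0;6.8 -4 0 0 0 0 0;6.8 -4 0 0 0 0 0;6.8 0 0 0 0 0 0;6.8 0 0 0 0 0 0"}}

```text
t: 32.95
ee_pos: [468.8, -198.6, 187.3]
orientation: [3.134, 0.202, 0.004]
ft_force: [0.6, 0.8, -0.0]
width: 68.1
```

```bash
python3 - <<'E'
from h import *
im=cam("side"); cv2.imwrite("pics/side1.png",cv2.resize(im["pixels"][...,::-1],(768,576)))
t=cam("top"); W=cloud(t); cv2.imwrite("pics/top1.png",cv2.resize(t["pixels"][...,::-1],(768,576)))
Ww,_=wrist("w12")
p=seg(Ww,(656,-174),44,25,45); print("crack wrist",len(p),p.size and (rect(p),np.percentile(p[:,2],[5,50,95])))
for n,c,r,z in [("crack",(656,-174),44,25),("sound",(525,418),45,30),("long",(629,163),60,18),("short",(564,-422),45,20)]:
    p=seg(W,c,r,z,60); print(n,len(p),p.size and (rect(p),np.percentile(p[:,2],[50,95]).round(1)))
a=np.load("top0.npz"); 
for n,u,v,r in [("bearing",238,285,10),("gasket",382,252,18)]:
    u=int(u/1.5);v=int(v/1.5); d=np.abs(a["px"][v-r:v+r,u-r:u+r].astype(int)-t["pixels"][v-r:v+r,u-r:u+r]); print(n,d.mean(),d.max())
E
```

```text
crack wrist 0 0
crack 218 ((array([ 649.7, -175.1]), array([42.2, 54.3]), 7.4), array([36.2, 40.7]))
sound 300 ((array([524.9, 416.2]), array([54.3, 55.3]), 17.2), array([39.2, 43.7]))
long 328 ((array([621.3, 161. ]), array([99. , 73.1]), 71.8), array([27.7, 32.4]))
short 89 ((array([ 568.9, -439.4]), array([35.3, 24.8]), 21.2), array([40.5, 45.4]))
bearing 2.325 7
gasket 2.267232510288066 8
```

View pics/side1.png

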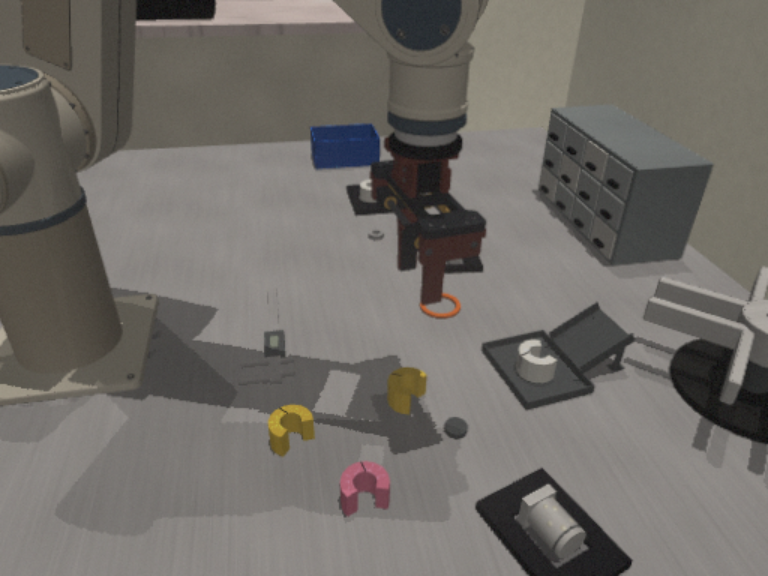

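View pics/top1.png

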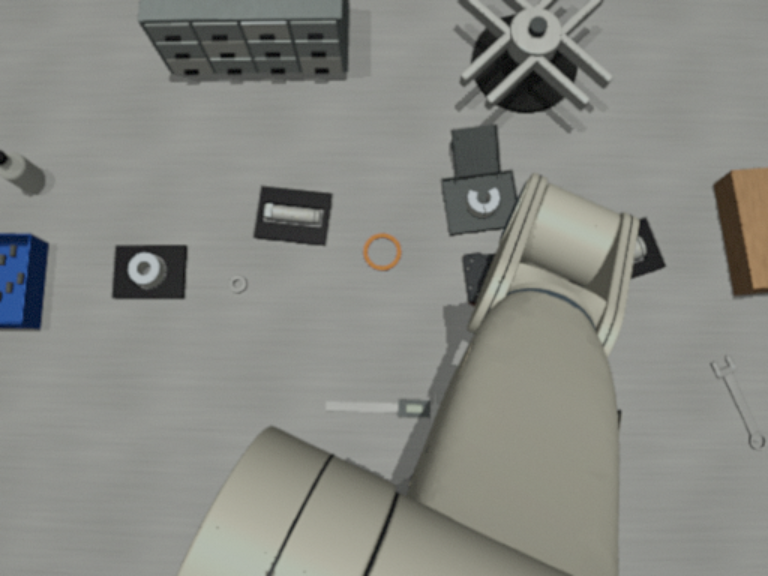

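All four parts are where they belong and the bystanders haven't moved. Handing in.

```bash
python3 -c "
from h import *
print(close_job())"
```

```text
the job is handed in; nothing more can be done
None
```

The job is done and handed in at about 33 s on the robot's clock. I placed the parts in the order asked: sound adapter, long pin, short pin, then the cracked adapter in the reject tray.

| Part | Measured top (mm) | Expected if fully down (mm) | Position |
|---|---|---|---|
| Sound adapter | 38.5 | 39 | Within 1 mm of the cavity centre |
| Long pin | 29 | 29 | Axis within 0.5° of the plate |
| Short pin | 43 | 43 | Lying inside the cavity outline |
| Cracked adapter | 36 | 36 | Flat in the tray |

- **Bystanders:** the bearing ring and gasket look the same in the overhead picture before and after. The yellow and pink parts were not touched.
- **Checks that failed or disagreed:**
  - The last wrist picture gave no reading on the tray, so the cracked adapter is confirmed only by the top camera (height and outline) and the side picture.
  - The final top-camera outlines of the long and short pins were off. The arm hid part of the short pin, and the long pin's measurement took in other points. For both I rely on the close wrist readings taken just after release, and the last pictures agree with them.
- **Forces:** the wrist-force readings I saw stayed under 8 N.

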